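# Funnel in the pickling jar, red pepper held over it with tongs

## Robot

A 7-joint arm with a two-finger parallel gripper is mounted at the origin on the work surface. World frame = base frame: x ahead of the robot, y to its left, z up, the work surface at z = 0. Lengths are in m, angles in rad, forces in N, time in s.
With the tool pointing down it reaches from about 0.375 to 0.925 m from the base axis. Payload 3.1 kg.
Tool frame: the origin (TCP) lies between the finger pads; the fingertips stand 19 mm ahead of it and the grasp point (between the pads) is the TCP; z points along the fingers, y is the direction in which the jaws open and shut (so a half turn about z gives the same grasp; the last joint's range is limited). The gripper opens to 85 mm and grips with 20 to 120 N. Pads are 22 mm wide; open, the fingers measure 114 mm over their backs; the gripper's body (76 mm by 85 mm) begins 54 mm behind the grasp point. The pads swing forward as they close: fully open they stand 13 mm farther back than shut.
Start: joints at [1.032, 0.383, 0.044, 1.598, -0.018, 1.161, -0.05], TCP at [0.277, -0.588, 0.25] pointing down, gripper open.
Joint ranges: [-2.61, 2.61], [-0.41, 2.15], [-1.48, 1.57], [0, 2.5], [-1.57, 4.71], [0.05, 1.97], [-2.85, 2.85]. Speed limits (rad/s): [2.79, 2.79, 3.14, 3.14, 3.14, 3.14, 3.14].

## Interface

Orientations are given as a unit quaternion [x, y, z, w].
In Python, from bench import move_ptp, movel, move_j, move_gripper, pause, inverse_kinematics, read_camera, camera_params, MotionError, sign_off, look_for, tip_of, read_time_s, read_qpos, read_joint_vel, read_effort, read_eef_pos, read_tcp_rot, read_ft_force, read_ft_torque, read_finger_gap gives the robot as it stands. Calls block until the motion is done:
- move_ptp(position, orientation): joint-space move of the TCP to a pose.
- movel(position, orientation=None, speed=0.15): straight line of the TCP; orientation=None keeps the orientation; speed is the mean speed in m/s.
- move_j(angles): joint-space move.
- move_gripper(opening, effort=None): finger opening in m; effort is the grip in N (None keeps the last); returns when the fingers have stopped.
- pause(seconds).
- inverse_kinematics(position, orientation): joint angles nearest the present ones, or None.
- read_camera(name): name is "scene" or "top" or "wrist"; returns the picture (480x640x3 uint8, red, green, blue); there is no depth.
- camera_params(name): a dict with "K" (3x3 intrinsics, pixels), "camera_from_world" (4x4, takes a point from world to camera coordinates). Camera axes: x right, y down, z forward; pixel columns grow to the right and rows downward; lengths in m; the calibration is good to about 2 mm. A picture is of the moment at which its call begins: read the wrist's pose just before it. camera_params takes no time and is no camera call; for the wrist camera it gives the pose at the moment of the call.
A pose or a line that the arm cannot do raises MotionError and nothing moves.
- sign_off(): hands the job in, once; it reports no verdict.
Trained networks look in the newest picture that a camera, given by its name, has taken for a name from the list of things; names that differ only in an ending like _2 or _b are one class to them, and where a whole thing is asked for, a point or a joint stands for the part that bears it (a point fixed in the world has none). Each returns a list of dicts, best first, with "confidence" (0 to 1); they miss things now and then, are a little off and sometimes report something else, mostly with a low value. They report only what shows in the picture. A call takes as long as a camera call. They do not tell look-alikes from the thing itself.
- look_for(camera, name): "at" ([column, row] in pixels, amid what is visible of it).
- tip_of(camera, name): "at" ([column, row] in pixels: a listed point, or the origin of a listed thing).
Readings, each from a call of its own:
- read_time_s(): time.
- read_qpos(): joint angles.
- read_joint_vel(): joint speeds.
- read_effort(): joint torques, N m.
- read_eef_pos(): TCP position.
- read_tcp_rot(): TCP orientation.
- read_ft_force(): force on the tool from outside, world axes, zero at the start.
- read_ft_torque(): the same for the moment, N m.
- read_finger_gap(): finger opening in m.
Only numpy, scipy, OpenCV 4.12 (cv2) and the standard library are available. Lean on these libraries where they do the work, as an engineer would, in place of code of your own. Each camera call takes 0.05 s, during which the arm holds its last target.

## Task

Get ready to drop a pepper into the pickling jar: lift the white funnel out of its wooden holder and set it fully down, upright, in the neck of the jar, and let go of it. Then pick up the tongs, close them on the small red pepper, lift it off its stand and hold it in the closed tongs over the middle of the funnel, a few centimetres clear above the funnel's rim. Finish while still holding it there; only the tongs may touch the red pepper, and leave the green pepper, the sauce bottle and the blue lid where they are, and the jar standing.

Things in the scene. Friction and masses are not known exactly. Their poses are not given: they have to be found in the camera images.
- jar_mouth (a point): Middle of the open mouth, in the plane of the rim, of a loose upright glass jar with a blue neck: 85 mm high, body 76 mm across, neck 55 mm across outside and 44 mm inside, mass about 0.6 kg. z up; the origin lies 85 mm above the table.
- jar: The same jar; origin at the centre of its underside, z up.
- holder_top (a point): Top centre of the fixed wooden funnel holder, a block 90 x 90 x 50 mm with a 44 mm round hole, 40 mm deep, in the middle of its top, in which the funnel stands; x and y along its sides.
- funnel: White plastic funnel, 70 g; origin at the centre of the spout's lower end, z up along its axis. From below: tapered spout 34 to 40 mm across, 26 mm long; flat collar 56 mm across, 4 mm thick, whose underside rests on the holder's top or the jar's rim when fully in (origin then 26 mm below that rim); bowl with an upright band 60 mm across outside, 54 inside, from 39 to 56 mm up (the top).
- funnel_band (a point): Middle of the funnel's 60 mm wide upright band, on the axis, 47 mm above the funnel's origin: where it is gripped across.
- funnel_rim (a point): Centre of the funnel's top rim, 56 mm above the funnel's origin.
- tongs_grip (a point): Grip point of the steel tongs, lying level on their rest, arms (18 mm high) opening sideways: midway between the arms at their black patches, half-way up (43 mm above the table). x to the tips, y to the left arm, z up; frame fixed to the left arm. Hinge 80 mm behind; jaw pads (32 mm long, 20 mm high) centred 85 mm ahead. No rest under the arms within 30 mm fore and aft, but a 6 mm base plate.
- tongs_jaw (a joint): Closing angle of the tongs: 0 open (65 mm between pads, 59 mm over the arms at the grip), 0.24 rad with pads 26 mm apart (40 mm over the arms, arms parallel), 0.39 shut. 1 mm at the grip is 2 mm at the pads. A spring opens them: at the grip 5 N open, 6 N at 50 mm, 8 N at 40 mm. Gripped from above across y, both arms close evenly about the middle line.
- tongs: The tongs with both arms, 110 g, 190 mm long; origin 9 mm below the grip point, same axes.
- pepper_red_center (a point): Centre of the body of the small round red pepper standing upright on a white stand: 26 mm across with upright sides, 34 mm high plus a thin 10 mm green stem; the centre is 18 mm above its underside. About 30 g. z up.
- pepper_red: The red pepper; origin at the centre of its underside, z up.
- pepper_green_center (a point): Centre of the green pepper, otherwise the same as the red one, on an identical stand. Not to be moved.
- stand_red: White stand under the red pepper, fixed, 55 mm high, foot 70 mm across, top plate 60 mm across; origin at the centre of its underside. The two stands change places between starts.
- stand_green: The identical fixed stand under the green pepper; origin at the centre of its underside.
- rest: White tongs rest, fixed: base plate 190 x 70 x 6 mm, with two crossbars 34 mm high under the tongs, 68 mm behind and 56 mm ahead of its origin (centre of its underside); x along the tongs.
- sauce: Red sauce bottle with yellow cap, loose, 52 mm across, 150 mm high; origin at the centre of its underside. Not to be moved.
- jar_lid: Flat blue jar lid, loose, 64 mm across, 13 mm high, lying on the table; origin at the centre of its underside. Not to be moved.
Not all that is in view belongs to the job. Leave any pink or purple look-alike of the funnel alone.

How it is judged:
On the way, in this order (a step that is already met when the one before it is completed fails the run):
1. the funnel sits fully down and upright in the neck of the jar, let go (horizontal distance between funnel and jar_mouth below 0.006 m and z of funnel in the frame of jar_mouth below -0.022 m and angle between the z axis of funnel and the z axis of jar, either way round below 0.08 rad and contact force between funnel and the arm below 0.1 N and contact force between funnel and the fingers below 0.1 N), for 0.2 s.
2. the red pepper is lifted off its stand in the tongs (z of pepper_red in the frame of stand_red above 0.075 m and contact force between pepper_red and tongs above 0.5 N and contact force between tongs and the fingers above 0.5 N), for 0.2 s.
At the end, for the whole second after the job is handed in: Funnel let go in the neck, within 6 mm of its axis, 4 mm of fully down, 0.08 rad of upright; jar standing; red pepper still, squeezed in the held tongs, centre within 18 mm of the funnel axis, 22 to 120 mm above its rim; pepper off funnel and robot, tongs off funnel and jar (all of step 1 and angle between jar's own z axis and vertical below 0.08 rad and height (world z) of jar below 0.01 m and contact force between each of funnel, jar and tongs below 0.1 N and horizontal distance between pepper_red_center and funnel_rim below 0.018 m and z of pepper_red_center in the frame of funnel_rim between 0.022 and 0.12 m and contact force between pepper_red and tongs above 0.5 N and contact force between tongs and the fingers above 0.5 N and contact force between pepper_red and the fingers below 0.1 N and contact force between pepper_red and the arm below 0.1 N and contact force between pepper_red and funnel below 0.05 N and linear speed of pepper_red below 0.03 m/s); the arm keeps its last pose, push and grip.
It fails at once if the robot itself touches the red pepper (contact force between pepper_red and the fingers above 0.3 N or contact force between pepper_red and the arm above 0.3 N).
It fails at once if the green pepper is moved (distance of pepper_green_center from where it was at the start of the episode above 0.015 m).
It fails at once if the sauce bottle is moved (distance of sauce from where it was at the start of the episode above 0.02 m).
It fails at once if the lid is moved (distance of jar_lid from where it was at the start of the episode above 0.02 m).
It fails at once if the jar is tipped over (angle between jar's own z axis and vertical above 0.5 rad).
It also fails if it takes over 53 s, if anything falls off the work surface, if the arm or the gripper's body presses on something with over 40 N, if the wrist force passes 120 N, or if a joint passes its speed limit or range.

## Working session

There is one attempt and no reset: what is moved stays moved. The work goes in short steps, each a Python script; the robot and the scene stay as the last script left them, time stands still between calls to the robot, and variables do not carry over. Pictures are saved under pics/ and viewed, and the job is handed in when it is done.

```bash
ls; mkdir -p pics
cat > h.py <<'E'
import numpy as np, cv2, json
from bench import *
def ray(cam,px,P=None):
    P=P or camera_params(cam);K=np.array(P["K"]);T=np.array(P["camera_from_world"])
    R,t=T[:3,:3],T[:3,3]
    d=R.T@np.linalg.inv(K)@np.array([px[0],px[1],1.]); c=-R.T@t
    return c,d/np.linalg.norm(d)
def onz(cam,px,z,P=None):
    c,d=ray(cam,px,P); return c+d*(z-c[2])/d[2]
def tri(rays):
    A=np.zeros((3,3));b=np.zeros(3)
    for c,d in rays:
        M=np.eye(3)-np.outer(d,d);A+=M;b+=M@c
    x=np.linalg.solve(A,b)
    return x,[np.linalg.norm((np.eye(3)-np.outer(d,d))@(x-c)) for c,d in rays]
def proj(cam,p,P=None):
    P=P or camera_params(cam);q=np.array(P["camera_from_world"])@np.append(p,1);u=np.array(P["K"])@q[:3];return u[:2]/u[2]
def save(cam,name):
    im=np.array(read_camera(cam)); cv2.imwrite(f"pics/{name}.png",im[:,:,::-1]); return im
def down(yaw): # tool z down; tool y axis at world angle yaw
    from scipy.spatial.transform import Rotation as Rn
    y=np.array([np.cos(yaw),np.sin(yaw),0]);z=np.array([0,0,-1.]);x=np.cross(y,z)
    return Rn.from_matrix(np.c_[x,y,z]).as_quat()
E
python3 - <<'E'
from h import *
print(read_time_s(),read_eef_pos(),read_tcp_rot(),read_finger_gap())
zs=dict(jar_mouth=.085,holder_top=.05,funnel_band=.071,funnel_rim=.08,tongs_grip=.043,pepper_red_center=.073,pepper_green_center=.073,stand_red=0,stand_green=0,sauce=0,jar_lid=0,rest=0,jar=0,funnel=.024,pepper_red=.055,tongs=.034)
for c in ["scene","top","wrist"]: save(c,c+"0")
for n,z in zs.items():
    for c in ["scene","top"]:
        for r in tip_of(c,n)[:3]:
            print(n,c,np.round(r["at"],1),round(r["confidence"],2),np.round(onz(c,r["at"],z),4))
print(read_time_s())
for c in ["scene","top"]: print(ray(c,(320,240)))
E
```

```text
pics
0.0 [ 0.27692098 -0.58705235  0.24883506] [ 9.75805928e-01  2.18634357e-01 -3.71330382e-04 -1.29231777e-03] 0.08521719337284632
jar_mouth scene [331.4 227.1] 0.94 [0.5293 0.0935 0.085 ]
jar_mouth scene [412.6 226.1] 0.47 [0.5579 0.2656 0.085 ]
jar_mouth top [303.8 238.5] 0.83 [0.5291 0.0857 0.085 ]
jar_mouth top [228.1 243.2] 0.33 [0.5183 0.2629 0.085 ]
holder_top scene [409.3 225.2] 0.75 [0.5295 0.2697 0.05  ]
holder_top scene [409.7 327.3] 0.6 [0.775  0.2058 0.05  ]
holder_top top [227.4 238.8] 0.75 [0.534  0.2707 0.05  ]
funnel_band scene [463.3 220.1] 0.94 [0.552  0.3829 0.071 ]
funnel_band scene [413.2 219.8] 0.85 [0.5316 0.2756 0.071 ]
funnel_band scene [413.8 266.6] 0.68 [0.6503 0.2451 0.071 ]
funnel_band top [196.6 289. ] 0.9 [0.4122 0.3366 0.071 ]
funnel_band top [235.9 288.7] 0.72 [0.4129 0.2445 0.071 ]
funnel_band top [227.  241.1] 0.66 [0.5253 0.268  0.071 ]
funnel_rim scene [458.8 220.1] 0.78 [0.5566 0.3696 0.08  ]
funnel_rim scene [430.3 179.5] 0.65 [0.4328 0.3411 0.08  ]
funnel_rim scene [414.3 264.1] 0.58 [0.6501 0.2452 0.08  ]
funnel_rim top [237.6 197.8] 0.92 [
[... 1423 characters left out ...]
024 ]
funnel scene [458.4 230. ] 0.8 [0.544  0.3827 0.024 ]
funnel scene [408.1 233.3] 0.68 [0.5327 0.2689 0.024 ]
funnel top [238.9 295.6] 0.97 [0.3994 0.244  0.024 ]
funnel top [197.  287.5] 0.92 [0.419 0.346 0.024]
funnel top [231.3 242.2] 0.91 [0.5296 0.2653 0.024 ]
pepper_red scene [176.5 293. ] 0.59 [ 0.6167 -0.2473  0.055 ]
pepper_red top [441.5 206.3] 0.47 [ 0.6113 -0.2434  0.055 ]
tongs scene [133.5 232.1] 0.92 [ 0.4257 -0.341   0.034 ]
tongs top [476.7 283.6] 0.59 [ 0.4273 -0.3255  0.034 ]
1.75
(array([ 1.30741687, -0.05667255,  1.14686471]), array([-0.57390103,  0.09212774, -0.81372605]))
(array([0.31875384, 0.03290457, 1.46197582]), array([ 0.14846932,  0.01070383, -0.98885908]))
```

View pics/scene0.png

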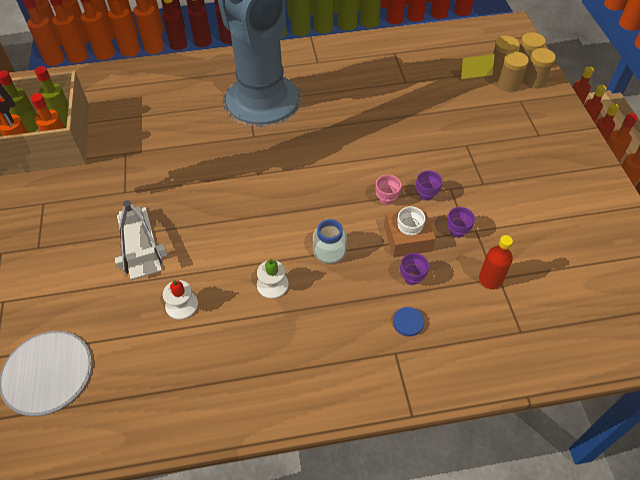

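View pics/top0.png

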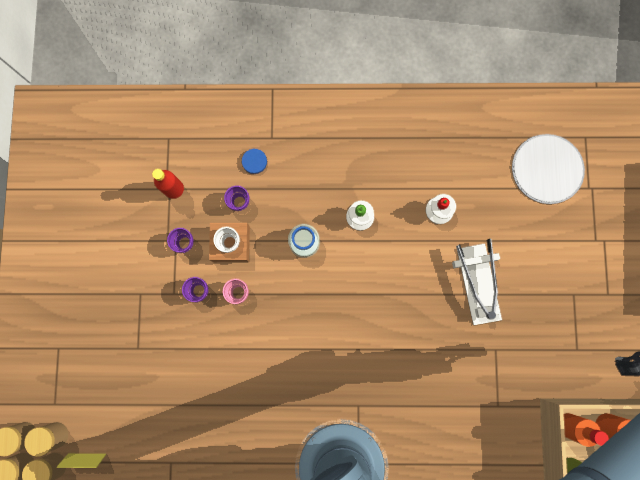

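Run:
```python
import cv2
a=cv2.imread("pics/top0.png");
cv2.imwrite("pics/topL.png",cv2.resize(a[170:320,170:345],None,fx=4,fy=4,interpolation=2))
cv2.imwrite("pics/topR.png",cv2.resize(a[170:320,340:530],None,fx=4,fy=4,interpolation=2))
```

```text
(no output)
```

The scene shows the white funnel at scene (411,220) and top (227,240) in its wooden block, with three purple and one pink look-alikes around it. The jar is at scene (330,240), the red pepper at scene (178,290) and the tongs at scene (135,235) with the hinge toward the robot.

View pics/topL.png

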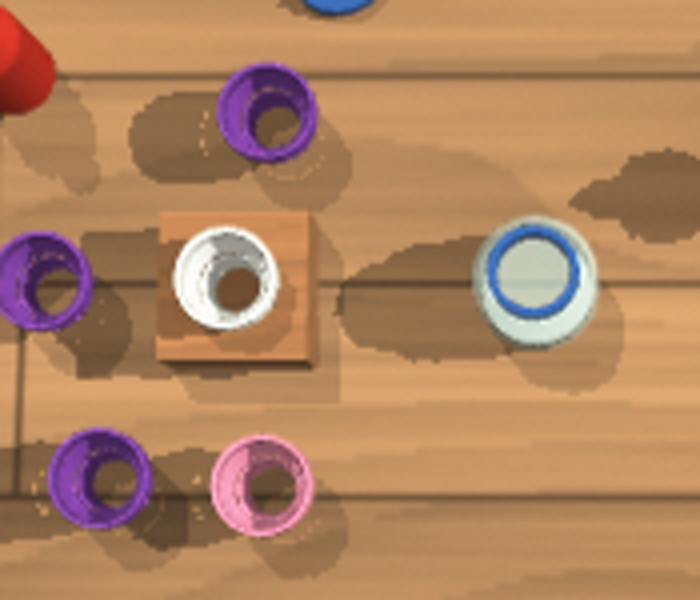

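View pics/topR.png

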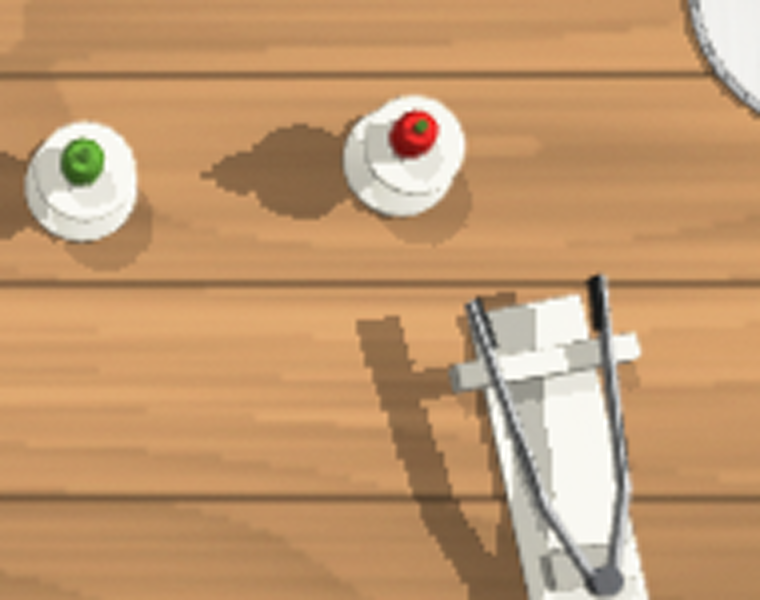

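View pics/wrist0.png

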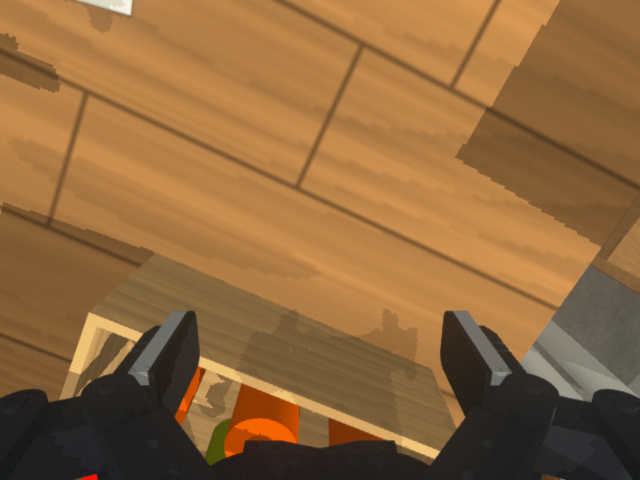

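Run:
```python
from h import *
P=camera_params("wrist");T=np.array(P["camera_from_world"]);R=T[:3,:3];c=-R.T@T[:3,3]
print(np.array(P["K"]).round(1),c,R[2]);print(read_eef_pos())
from scipy.spatial.transform import Rotation as Rn
M=Rn.from_quat(read_tcp_rot()).as_matrix();print(M.round(3)); print("cam in tool",M.T@(c-read_eef_pos()),M.T@R[2])
for p,y in [((.53,.268,.3),0),((.53,.268,.3),1.57),((.43,-.34,.3),1.57),((.53,.088,.3),1.57)]:
  for yy in (y,y+np.pi): print(p,yy,inverse_kinematics(p,down(yy)))
```

```text
[[417.    0.  319.5]
 [  0.  417.  236.6]
 [  0.    0.    1. ]] [ 0.34584068 -0.55540831  0.37475034] [-0.26877807 -0.12800355 -0.95465881]
[ 0.27732067 -0.58787841  0.25026507]
[[ 0.904  0.427 -0.   ]
 [ 0.427 -0.904  0.   ]
 [-0.    -0.    -1.   ]]
cam in tool [ 0.07582357 -0.00013075 -0.12448555] [-0.29769667  0.00109648  0.95465988]
(0.53, 0.268, 0.3) 0 [ 0.28992684  0.42641499 -1.05446674  1.64243707  0.38271293  1.29860621
 -0.83113156]
(0.53, 0.268, 0.3) 3.141592653589793 [ 0.39165044  0.52305389 -1.23836648  1.63895341  0.50547478  1.34730392
  2.21963051]
(0.53, 0.268, 0.3) 1.57 [ 0.30381691  0.43651547 -1.07711591  1.64193752  0.3963171   1.30336602
  0.72874124]
(0.53, 0.268, 0.3) 4.711592653589793 [ 0.21024869  0.37933002 -0.93292006  1.64543632  0.31599193  1.27744202
 -2.3528976 ]
(0.43, -0.34, 0.3) 1.57 [ 1.01160563  0.18177449 -0.46603278  1.76744174  0.0868433   1.21264236
  2.09169869]
(0.43, -0.34, 0.3) 4.711592653589793 [ 0.6201459   0.15165922 -0.02919631  1.78573714  0.00472412  1.20426367
 -0.98200118]
(0.53, 0.088, 0.3) 1.57 [ 0.47842192  0.20794562 -0.80498562  1.77980645  0.15909478  1.22068478
  1.19934132]
(0.53, 0.088, 0.3) 4.711592653589793 [ 0.32948738  0.17888261 -0.63135903  1.78564354  0.11235486  1.21309304
 -1.9053031 ]
```

Run:
```python
from h import *
move_ptp((.55,.18,.28),down(-np.pi/2))
P=camera_params("wrist");im=save("wrist","w1");print(read_time_s(),read_qpos().round(3),read_eef_pos())
for n,z in dict(jar_mouth=.085,holder_top=.05,funnel_band=.071,funnel_rim=.08,funnel=.024,jar=0).items():
    for r in tip_of("wrist",n)[:4]:
        print(n,np.round(r["at"],1),round(r["confidence"],2),np.round(onz("wrist",r["at"],z,P),4))
```

```text
4.6667 [ 0.275  0.322 -0.792  1.709  0.243  1.212 -2.15 ] [0.55046214 0.17876063 0.27980518]
jar_mouth [430.5 231.9] 0.77 [0.5305 0.0895 0.085 ]
holder_top [213.7 222.8] 0.68 [0.5291 0.2713 0.05  ]
funnel_band [207.  226.9] 0.97 [0.5313 0.2717 0.071 ]
funnel_band [142.1 338.6] 0.8 [0.4264 0.3391 0.071 ]
funnel_band [244.9 344.5] 0.72 [0.4199 0.2464 0.071 ]
funnel_band [ 85.  219.8] 0.66 [0.5378 0.3718 0.071 ]
funnel_rim [241.8 345.9] 0.96 [0.4241 0.2474 0.08  ]
funnel_rim [ 78.9 223.4] 0.91 [0.5372 0.372  0.08  ]
funnel_rim [141.2 343.8] 0.9 [0.4266 0.3362 0.08  ]
funnel_rim [203.8 231.8] 0.67 [0.5297 0.2721 0.08  ]
funnel [106.5 208. ] 0.97 [0.5366 0.3771 0.024 ]
funnel [165.8 316. ] 0.85 [0.4241 0.3344 0.024 ]
funnel [251.2 318.6] 0.7 [0.4208 0.2479 0.024 ]
funnel [234.3  93.4] 0.66 [0.6375 0.2513 0.024 ]
jar [410.5 205.3] 0.8 [0.5326 0.0877 0.    ]
jar [50.  54.3] 0.4 [0.6717 0.4182 0.    ]
```

View pics/w1.png

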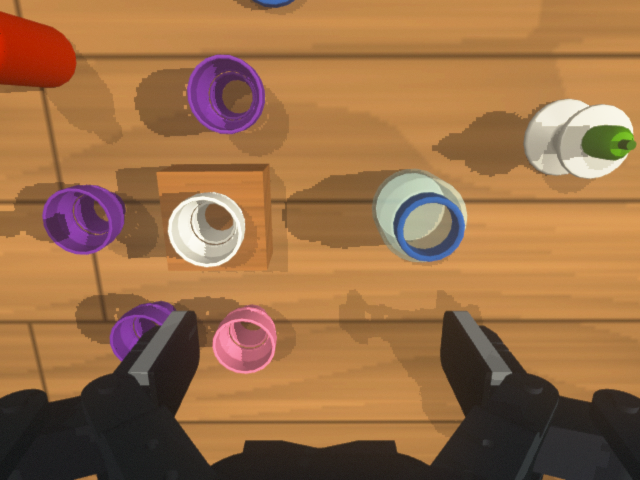

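The wrist view shows the white funnel rim centred near (207,230) and the jar's blue ring near (430,228), which agrees with the networks. I'll refine both with colour masks.

```bash
cat >> h.py <<'E'
def silh(mask,cam,P,x0,circs):
    """fit xy of a solid of revolution (list of (r,z) circles; hull) to mask by IoU"""
    from scipy.optimize import minimize
    a=np.linspace(0,2*np.pi,48)
    S=4
    def f(v):
        m=np.zeros(mask.shape,np.uint8)
        pts=np.array([proj(cam,(v[0]+r*np.cos(t),v[1]+r*np.sin(t),z),P) for r,z in circs for t in a],np.float32)
        h=cv2.convexHull(pts); cv2.fillConvexPoly(m,np.round(h*16).astype(np.int32),255,cv2.LINE_AA,4)
        return np.abs(m.astype(float)-mask).sum()/mask.sum()
    r=minimize(f,x0,method="Nelder-Mead",options=dict(initial_simplex=np.array([x0,np.add(x0,[.006,0]),np.add(x0,[0,.006])]),xatol=1e-4))
    return r.x,r.fun
def filled(m,seed):
    """component of m nearest seed, hull filled"""
    n,l,s,c=cv2.connectedComponentsWithStats(m.astype(np.uint8))
    best=min((i for i in range(1,n) if s[i,4]>60),key=lambda i:np.hypot(*(c[i]-seed)))
    pts=np.argwhere(l==best)[:,::-1].astype(np.int32)
    o=np.zeros(m.shape,np.uint8);cv2.fillConvexPoly(o,cv2.convexHull(pts),255);return o
E
python3 - <<'E'
from h import *
Pw=camera_params("wrist");
for cam,fn,P,sf,sj in [("wrist","w1",Pw,(207,230),(430,228)),("top","top0",None,(227,240),(304,239)),("scene","scene0",None,(411,220),(330,230))]:
    P=P or camera_params(cam); im=cv2.imread(f"pics/{fn}.png");hsv=cv2.cvtColor(im,cv2.COLOR_BGR2HSV)
    w=filled((hsv[...,1]<40)&(hsv[...,2]>140),sf); b=filled((abs(hsv[...,0].astype(int)-110)<14)&(hsv[...,1]>140)&(hsv[...,2]>60),sj)
    print(cam,w.sum()/255,b.sum()/255)
    print(" funnel",silh(w,cam,P,(.53,.27),[(.030,.080),(.030,.063),(.028,.05)]))
    for zb in (.075,): print(" jar",silh(b,cam,P,(.53,.088),[(.0275,.085),(.0275,zb)]))
E
```

```text
wrist 4465.0 3338.0
 funnel (array([0.52840268, 0.27279845]), np.float64(0.06423731418659288))
 jar (array([0.52992488, 0.088912  ]), np.float64(0.17627204266967422))
top 534.0 408.0
 funnel (array([0.52980184, 0.26973511]), np.float64(0.11341705221414408))
 jar (array([0.53201674, 0.08794679]), np.float64(0.19224336793540947))
scene 637.0 379.0
 funnel (array([0.52844118, 0.27038314]), np.float64(0.1352664142580109))
 jar (array([0.5267871 , 0.08833108]), np.float64(0.39170158828702983))
```

Run:
```python
from h import *
q=down(-np.pi/2)
move_ptp((.529,.271,.16),q)
movel((.529,.271,.073),speed=.1)
print(read_time_s(),read_eef_pos(),read_ft_force())
print(move_gripper(.05,30),read_finger_gap(),read_ft_force(),read_eef_pos())
save("wrist","w2")
movel((.529,.271,.19),speed=.12)
print(read_time_s(),read_finger_gap(),read_ft_force())
movel((.53,.16,.20),speed=.15)
P=camera_params("wrist");im=save("wrist","w3");print(read_time_s(),read_eef_pos())
for n in ("jar_mouth","funnel_rim","funnel"):
  for r in tip_of("wrist",n)[:3]: print(n,np.round(r["at"],1),round(r["confidence"],2),onz("wrist",r["at"],.085,P),onz("wrist",r["at"],.207,P))
```

```text
6.6417 [0.52951631 0.27161939 0.0736388 ] [ 0.08000739 -0.52132268  0.31877281]
False 0.05807122270821165 [-0.27270861 -1.05718462  4.73717462] [0.52977792 0.27147476 0.07411801]
8.1833 0.05793856525187512 [-0.38681429  0.47490924 -0.88263875]
9.125 [0.52959174 0.1617013  0.20006517]
jar_mouth [442.2 235.6] 0.97 [0.53156226 0.08734858 0.085     ] [0.56919854 0.12499426 0.207     ]
funnel_rim [164.7  53.8] 0.81 [0.63221884 0.24309359 0.085     ] [0.61858234 0.20140537 0.207     ]
funnel_rim [320.  352.9] 0.65 [0.45067236 0.16075088 0.085     ] [0.52951259 0.16100666 0.207     ]
funnel_rim [ 69.5 379. ] 0.59 [0.43049845 0.32931096 0.085     ] [0.51961494 0.24370506 0.207     ]
funnel [190.2  63.7] 0.85 [0.62736387 0.23004368 0.085     ] [0.61620041 0.19500287 0.207     ]
funnel [ 37.7 204.3] 0.77 [0.55072839 0.32661862 0.085     ] [0.57860176 0.24238416 0.207     ]
funnel [108.5 337.8] 0.69 [0.4619145  0.29836223 0.085     ] [0.53502817 0.2285211  0.207     ]
```

View pics/w3.png

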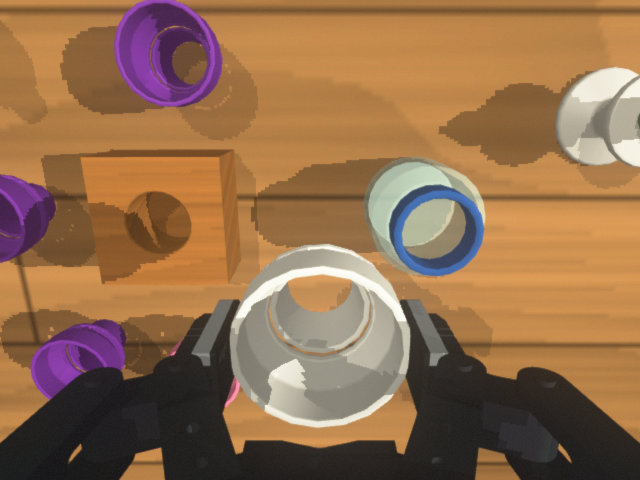

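View pics/w2.png

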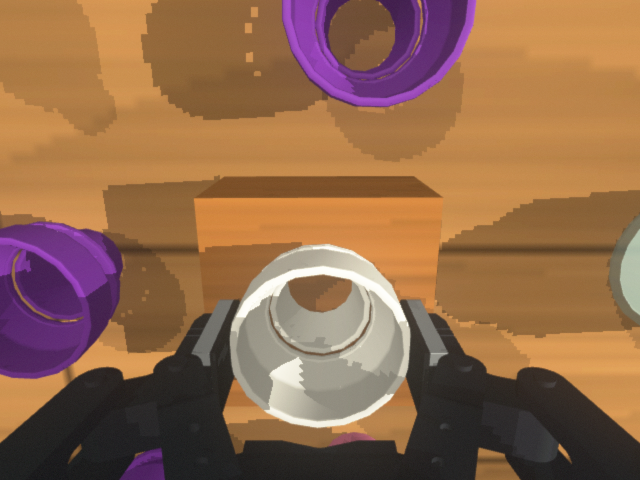

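The funnel is held level and centred: the rim is at (320,353), which gives (.5295,.161), matching the TCP. All estimates put the jar at about (.531,.088).

Run:
```python
from h import *
P=camera_params("wrist");im=cv2.imread("pics/w3.png");hsv=cv2.cvtColor(im,cv2.COLOR_BGR2HSV)
b=filled((abs(hsv[...,0].astype(int)-110)<14)&(hsv[...,1]>140)&(hsv[...,2]>60),(437,230))
for zb in (.078,.07,.06): print(silh(b,"wrist",P,(.53,.088),[(.0275,.085),(.0275,zb)]))
print(proj("wrist",(.531,.088,.085),P))
movel((.531,.088,.165),speed=.12)
save("wrist","w4")
movel((.531,.088,.147),speed=.05)
f0=np.mean([read_ft_force() for _ in range(5)],0);print(f0,read_time_s())
z=.147
while z>.1325:
    z-=.003; movel((.531,.088,z),speed=.05); f=np.mean([read_ft_force() for _ in range(3)],0)-f0; e=read_eef_pos(); print(round(z,4),e.round(4),f.round(1),read_ft_torque().round(2))
    if f[2]>8: break
save("wrist","w5");print(read_time_s())
```

```text
(array([0.53084267, 0.08845911]), np.float64(0.1320072117765934))
(array([0.53003503, 0.08747552]), np.float64(0.18087624406448333))
(array([0.5307475 , 0.08882797]), np.float64(0.23851233993092016))
[441.47391915 236.55845511]
[ 0.22588932 -0.25871271 -0.34889661] 10.65
0.144 [0.5309 0.088  0.1439] [ 0.7 -0.4 -0.8] [ 0.06  0.   -0.01]
0.141 [0.5309 0.0879 0.1408] [ 0.1 -0.7 -0.8] [-0.02  0.04  0.04]
0.138 [0.5308 0.0879 0.1377] [ 0.1  0.  -1.1] [ 0.02 -0.05  0.01]
0.135 [0.5308 0.0879 0.1347] [-0.5 -0.1  0.1] [-0.03 -0.04 -0.02]
0.132 [0.5308 0.0879 0.1317] [-0.4  1.  -0.6] [ 0.03 -0.02 -0.04]
11.95
```

View pics/w5.png

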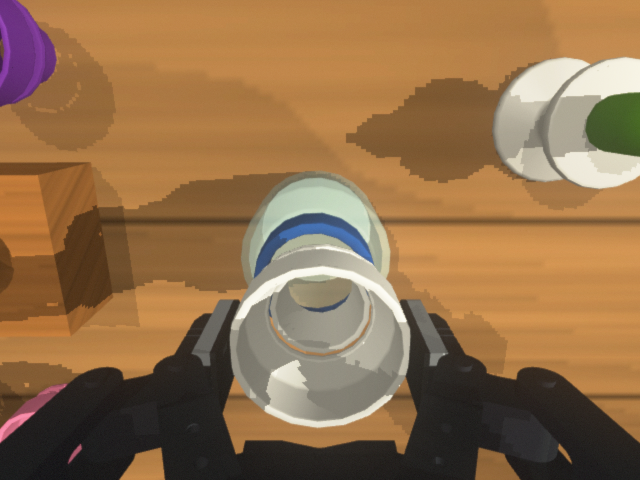

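View pics/w4.png

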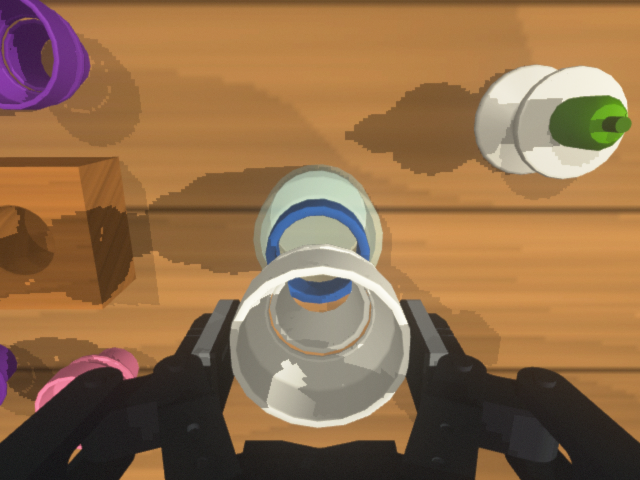

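The spout tip is about to enter the neck, centred and with no contact. I'll continue down with a force check.

Run:
```python
from h import *
f0=np.array([.1,-.3,-.9]);z=.1317
while z>.1065:
    z-=.0035 if z>.115 else .0015; movel((.531,.088,z),speed=.05); f=np.mean([read_ft_force() for _ in range(3)],0)-f0; e=read_eef_pos(); print(round(z,4),e.round(4),f.round(1))
    if f[2]>5: break
save("wrist","w6");save("scene","s6");print(read_time_s())
```

```text
0.1282 [0.5307 0.0879 0.1279] [-0.2  0.   0. ]
0.1247 [0.5307 0.0879 0.1244] [-0.3  0.8 -0.5]
0.1212 [0.5308 0.0879 0.1209] [-0.   0.8 -0.4]
0.1177 [0.5308 0.088  0.1174] [0.1 0.1 0.2]
0.1142 [0.531  0.0881 0.114 ] [0.3 1.4 0.1]
0.1127 [0.5311 0.0882 0.1127] [0.5 1.  0.3]
0.1112 [0.5312 0.0882 0.1113] [ 0.4  1.  -0.1]
0.1097 [0.5313 0.0883 0.1098] [1.5 1.8 0.9]
0.1082 [0.5315 0.0883 0.1091] [0.4 1.  6.8]
14.3
```

View pics/w6.png

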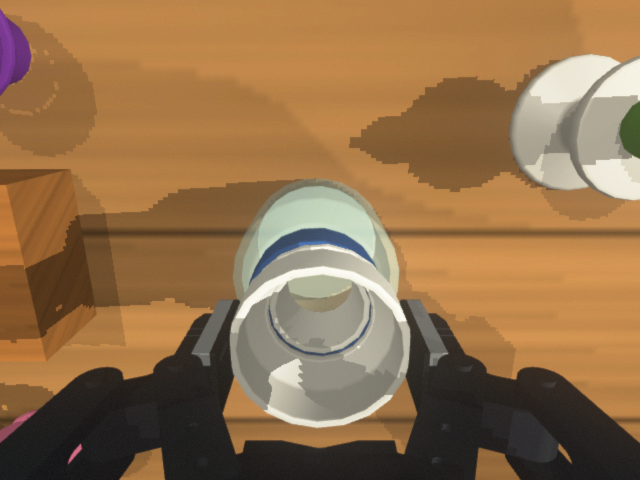

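It seats at TCP z .109, as predicted. I'll release, retreat and check.

```bash
python3 - <<'E'
from h import *
move_gripper(.085); print(read_ft_force())
movel((.531,.088,.20),speed=.15)
movel((.50,.088,.28),speed=.2)
P=camera_params("wrist");im=save("wrist","w7");save("scene","s7");print(read_time_s())
for c,Q in (("wrist",P),("scene",None)):
 for n,z in (("jar",0),("funnel_rim",.115),("funnel_band",.106)):
  for r in tip_of(c,n)[:3]: print(c,n,np.round(r["at"],1),round(r["confidence"],2),onz(c,r["at"],z,Q).round(4))
E
python3 -c "
import cv2;a=cv2.imread('pics/s7.png');cv2.imwrite('pics/s7c.png',cv2.resize(a[190:280,280:400],None,fx=6,fy=6))"
```

```text
[0.07764256 0.95523637 0.12758175]
16.125
wrist jar [319.6 152.5] 0.8 [0.5334 0.0867 0.    ]
wrist funnel_rim [99.3 24.5] 0.84 [0.6243 0.2243 0.115 ]
wrist funnel_rim [ 30.6 292.9] 0.75 [0.4412 0.3052 0.115 ]
wrist funnel_rim [140.8 296. ] 0.61 [0.4385 0.2224 0.115 ]
wrist funnel_band [145.1 297.5] 0.93 [0.4329 0.2234 0.106 ]
wrist funnel_band [107.5  24.8] 0.88 [0.6257 0.2234 0.106 ]
wrist funnel_band [ 38.9 288.2] 0.69 [0.441  0.3048 0.106 ]
scene jar [332.  251.3] 0.66 [0.5343 0.0944 0.    ]
scene jar [140.5 240.9] 0.52 [ 0.4272 -0.3337  0.    ]
scene funnel_rim [327.1 221.5] 0.84 [0.5352 0.0831 0.115 ]
scene funnel_rim [430.7 178.5] 0.76 [0.4588 0.3297 0.115 ]
scene funnel_rim [460.2 217.6] 0.71 [0.5754 0.3605 0.115 ]
scene funnel_band [414.6 264.9] 0.9 [0.6681 0.2379 0.106 ]
scene funnel_band [462.4 218.4] 0.81 [0.5719 0.3681 0.106 ]
scene funnel_band [429.1 180.9] 0.75 [0.4576 0.3277 0.106 ]
```

View pics/w7.png

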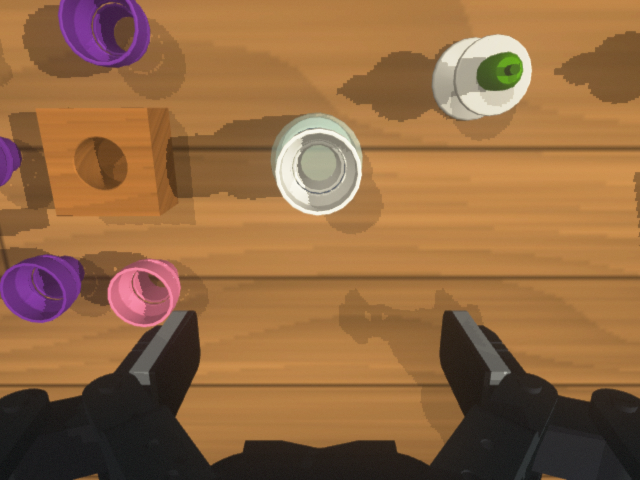

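View pics/s7c.png

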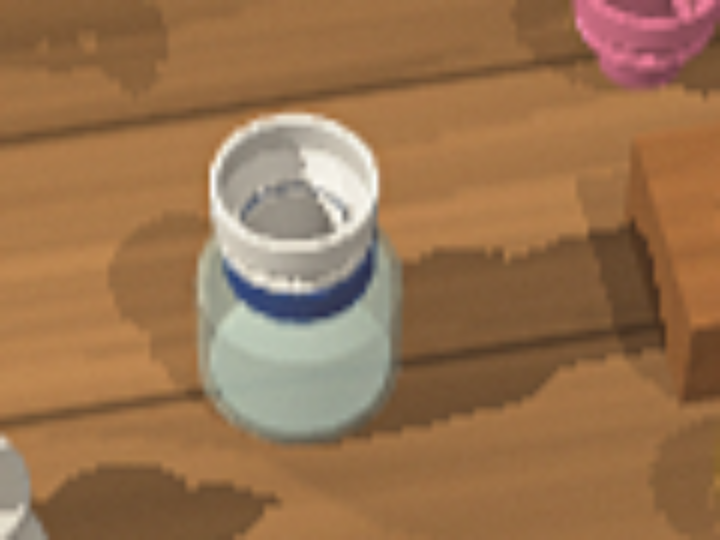

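The funnel sits squarely in the neck: the rim is at wrist (319,165), with the collar on the blue neck and the jar upright. Next, look at the tongs and the red pepper.

Run:
```python
from h import *
move_ptp((.50,-.31,.27),down(-np.pi/2))
P=camera_params("wrist");im=save("wrist","w8");print(read_time_s(),read_eef_pos(),read_qpos().round(3))
for n,z in dict(tongs_grip=.043,tongs=.034,rest=0,pepper_red_center=.073,pepper_red=.055,stand_red=0).items():
  for r in tip_of("wrist",n)[:2]: print(n,np.round(r["at"],1),round(r["confidence"],2),onz("wrist",r["at"],z,P).round(4))
np.save("P8.npy",P,allow_pickle=True)
```

```text
17.95 [ 0.50125311 -0.30742807  0.2703648 ] [ 1.001  0.313 -0.624  1.704  0.194  1.187 -1.24 ]
rest [347.2 259.9] 0.6 [ 0.4297 -0.336   0.    ]
rest [248.6  62.3] 0.26 [ 0.6143 -0.2454  0.    ]
pepper_red_center [226.4  48.9] 0.85 [ 0.6161 -0.2415  0.073 ]
pepper_red [235.7  51.8] 0.94 [ 0.6163 -0.2447  0.055 ]
stand_red [247.4  63. ] 0.68 [ 0.6137 -0.2443  0.    ]
```

View pics/w8.png

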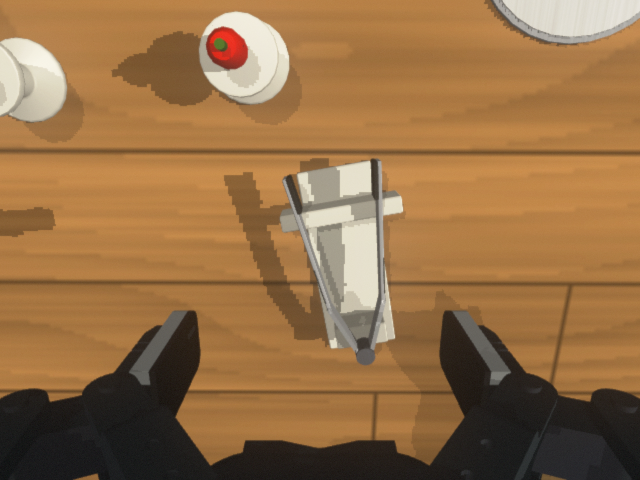

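Run:
```python
from h import *
im=cv2.imread("pics/w8.png")
cv2.imwrite("pics/w8c.png",cv2.resize(im[150:370,265:415],None,fx=2.7,fy=2.7,interpolation=2))
cv2.imwrite("pics/w8d.png",cv2.resize(im[150:250,270:410],None,fx=5,fy=5,interpolation=2))
P=np.load("P8.npy",allow_pickle=True).item()
H=onz("wrist",(366,351),.052,P)[:2]
for z in(.052,):
  L=onz("wrist",(289,178),z,P)[:2];R=onz("wrist",(377,161),z,P)[:2]
  m=(L+R)/2;d=m-H;print(H,L,R,m,np.linalg.norm(d),np.arctan2(d[1],d[0]),H+80*d/np.linalg.norm(d)/1000, np.linalg.norm(L-R), np.arctan2((L-R)[1],(L-R)[0])-np.pi/2)
```

```text
[ 0.35780102 -0.35197623] [ 0.52095553 -0.28263242] [ 0.53503738 -0.35462058] [ 0.52799645 -0.3186265 ] 0.17343209368862023 0.19349794673093762 [ 0.43630803 -0.33659281] 0.07335252919017042 0.19317416599804393
```

View pics/w8c.png

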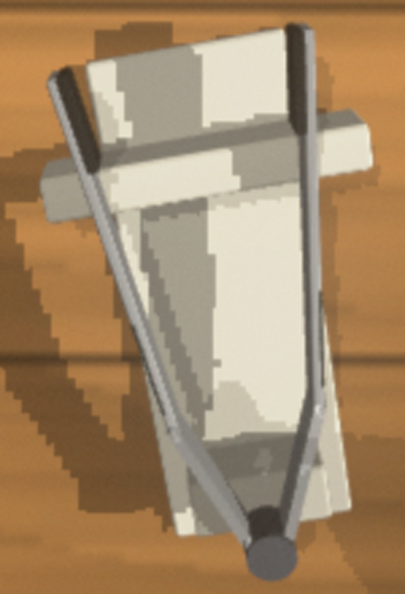

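View pics/w8d.png

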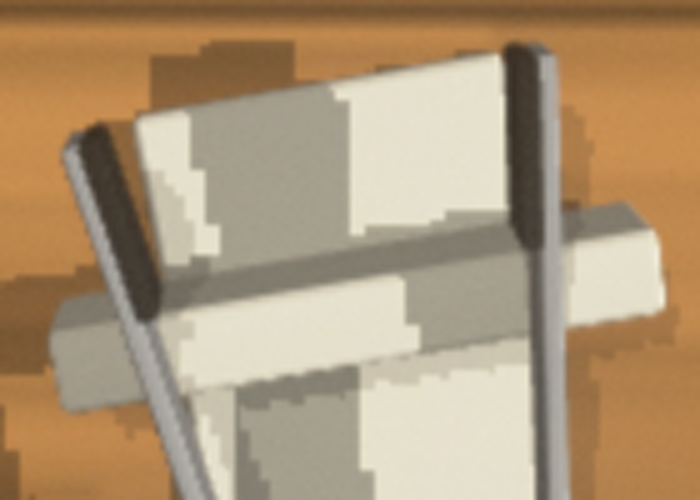

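Run:
```python
from h import *
P=np.load("P8.npy",allow_pickle=True).item()
o=lambda c,r,s,z,oc=(265,150):onz("wrist",(oc[0]+c/s,oc[1]+r/s),z,P)[:2]
H=o(272,555,2.7,.052);d=np.array([np.cos(.193),np.sin(.193)]);print("hinge->grip",H+.08*d)
print("patches",(o(322,345,2.7,.048)+o(150,365,2.7,.048))/2)
for a,b,z in (((137,115),(505,53),.006),((160,283),(510,218),.034),((70,410),(665,310),.034)):
  p,q=o(*a,5,z,(270,150)),o(*b,5,z,(270,150));v=p-q;print("ang",np.arctan2(v[1],v[0])-np.pi/2)
g=(.431,-.3373,.043)
for c in ("wrist",):
  R=np.array([[d[0],-d[1],0],[d[1],d[0],0],[0,0,1]])
  v=im=cv2.imread("pics/w8.png")
  for l in ((-.08,0,.009),(0,.0295,.009),(0,-.0295,.009),(.085,.0325,.01),(.085,-.0325,.01)):
    u=proj(c,np.array(g)+R@np.array(l),P);cv2.circle(v,(int(round(u[0])),int(round(u[1]))),1,(0,255,0),-1)
  cv2.imwrite("pics/w8e.png",cv2.resize(v[150:370,265:415],None,fx=2.7,fy=2.7,interpolation=0))
```

```text
hinge->grip [ 0.43139135 -0.33656267]
patches [ 0.42688746 -0.33761074]
ang 0.1689490170599719
ang 0.1899938158035046
ang 0.17529205840082618
```

View pics/w8e.png

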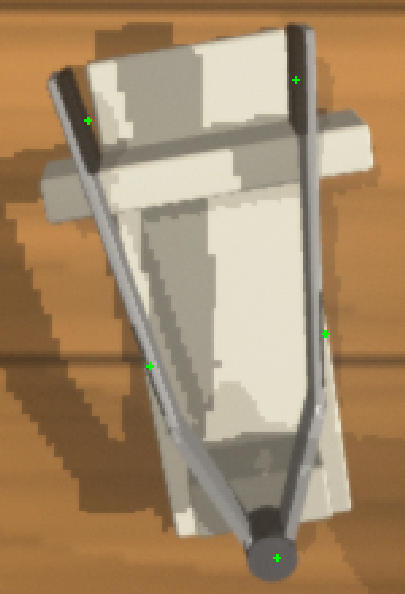

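The model overlay fits the hinge, arms and pads to within 1-2 mm. I'll use a yaw of about 0.182 and pick up the tongs.

Run:
```python
from h import *
th=.182;q=down(th-np.pi/2);g=(.430,-.3368)
move_ptp((*g,.15),q)
movel((*g,.044),speed=.12)
print(read_time_s(),read_eef_pos(),read_ft_force().round(1))
print(move_gripper(.049,30),read_finger_gap(),read_ft_force().round(1),read_ft_torque().round(2))
save("wrist","w9")
movel((*g,.13),speed=.08)
pause(.1);P=camera_params("wrist");save("wrist","w10");print(read_time_s(),read_finger_gap(),read_ft_force().round(1),read_ft_torque().round(2))
```

```text
19.9083 [ 0.4308855  -0.33722061  0.04483316] [ 0.4 -0.6 -0.6]
False 0.04918506589739024 [-1.2  2.1 11.2] [0.49 0.24 0.1 ]
21.7833 0.04877208804671382 [ 0.2 -0.8 -0.8] [ 0.04 -0.05  0.02]
```

View pics/w9.png

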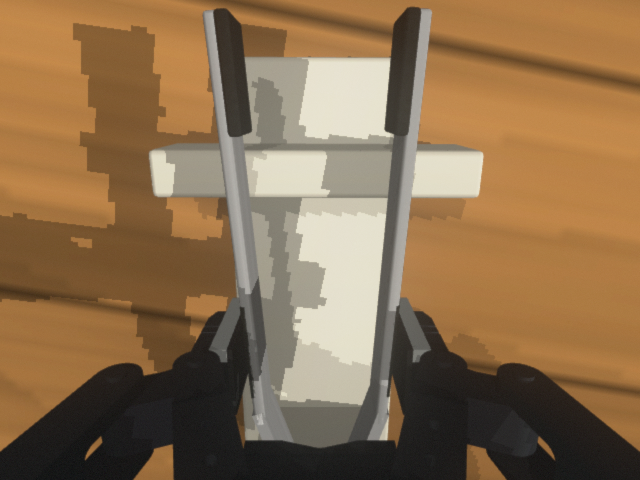

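View pics/w10.png

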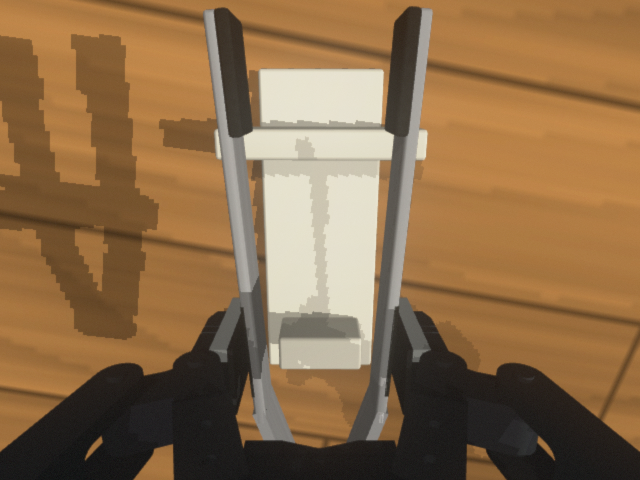

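The tongs are held symmetric and level, with the pads centred on columns 233 and 403. I'll measure the pad offset in the tool frame and move above the pepper.

Run:
```python
from h import *
th=.182;q=down(th-np.pi/2);d=np.array([np.cos(th),np.sin(th)])
P=camera_params("wrist");e=read_eef_pos()
for row in (10,72,135):
  m=onz("wrist",(319.5,row),e[2]+.009,P)-e; print(row,m[:2]@d, m[:2]@[-d[1],d[0]])
pep=np.array([.6155,-.2445]); t=pep-.085*d
movel((t[0],t[1],.175),q,speed=.15)
pause(.1);P=camera_params("wrist");save("wrist","w11");e=read_eef_pos();print(read_time_s(),e,read_finger_gap())
for n,z in dict(pepper_red_center=.073,pepper_red=.055,stand_red=0).items():
  for r in tip_of("wrist",n)[:2]: 
    w=onz("wrist",r["at"],z,P);m=w-e;print(n,np.round(r["at"],1),round(r["confidence"],2),w.round(4),m[:2]@d, m[:2]@[-d[1],d[0]])
```

```text
10 0.09866474592379754 -0.0001047139000826755
72 0.08432876462068221 -9.30821505875701e-05
135 0.06849423645220784 -8.023452884928625e-05
22.9833 [ 0.53054675 -0.26114284  0.17433139] 0.04896381781196227
pepper_red_center [312.2  80.4] 0.97 [ 0.6166 -0.2421  0.073 ] 0.08810480960888922 0.0031277874606668974
pepper_red [313.7  85.1] 0.68 [ 0.6153 -0.2429  0.055 ] 0.08666198147653222 0.0025910086165562177
stand_red [318.7  91.4] 0.91 [ 0.6143 -0.2459  0.    ] 0.085093922273885 -0.0001279499449362003
```

View pics/w11.png

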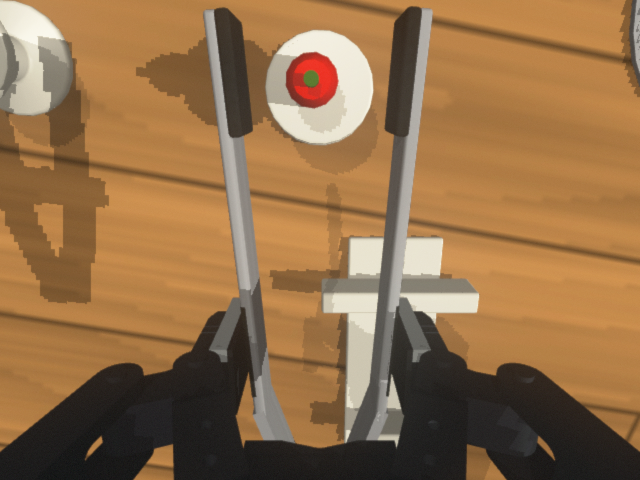

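The red pepper is at (312,80), between the pads but about 3 mm left of their middle. I'll correct for that and descend, then look again before closing.

```bash
python3 - <<'E'
from h import *
th=.182;q=down(th-np.pi/2);d=np.array([np.cos(th),np.sin(th)])
pep=np.array([.6160,-.2422]); t=pep-.085*d
movel((t[0],t[1],.13),q,speed=.1)
movel((t[0],t[1],.076),q,speed=.05)
pause(.1);P=camera_params("wrist");save("wrist","w12");save("scene","s12");e=read_eef_pos();print(read_time_s(),e,read_finger_gap(),read_ft_force().round(1))
for r in tip_of("wrist","pepper_red_center")[:2]: 
    w=onz("wrist",r["at"],.073,P);m=w-e;print(np.round(r["at"],1),round(r["confidence"],2),w.round(4),m[:2]@d, m[:2]@[-d[1],d[0]])
E
python3 -c "
import cv2;a=cv2.imread('pics/s12.png');cv2.imwrite('pics/s12c.png',cv2.resize(a[200:330,90:250],None,fx=4.5,fy=4.5))"
```

```text
25.1667 [ 0.53264076 -0.25769352  0.07637206] 0.04917305443530975 [ 0.2 -0.4 -0.4]
[317.6  72.3] 0.64 [ 0.6165 -0.2419  0.073 ] 0.08531158033226795 0.00034741760004663015
```

View pics/w12.png

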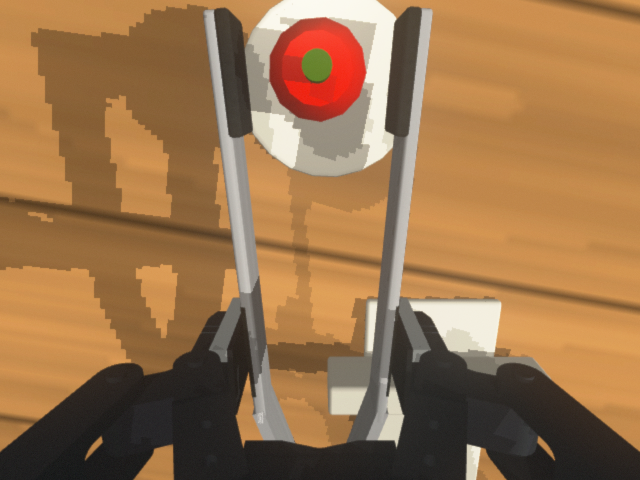

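View pics/s12c.png

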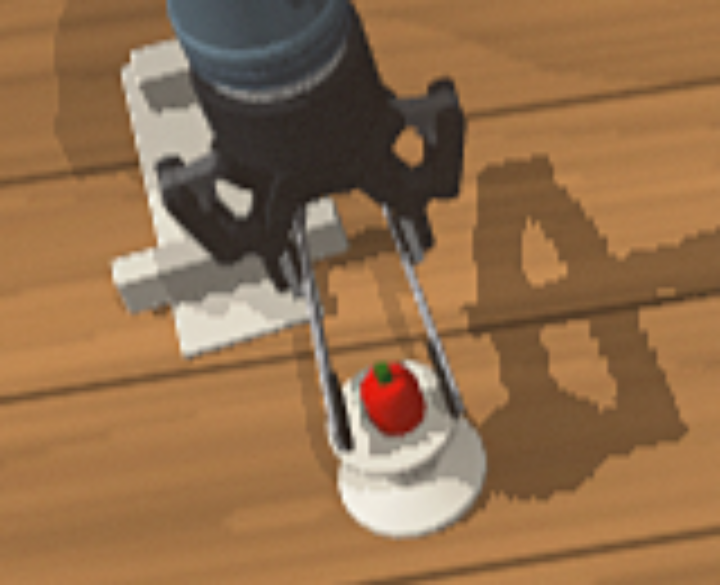

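The pepper sits centred between the pads. Closing and lifting.

Run:
```python
from h import *
th=.182;q=down(th-np.pi/2);d=np.array([np.cos(th),np.sin(th)])
print(move_gripper(.03,40),read_finger_gap(),read_ft_force().round(1),read_ft_torque().round(2),read_time_s())
save("wrist","w13")
e=read_eef_pos()
t=np.array([.6160,-.2422])-.085*d
movel((t[0],t[1],.12),q,speed=.06)
movel((t[0],t[1],.19),q,speed=.12)
pause(.2);P=camera_params("wrist");save("wrist","w14");print(read_time_s(),read_finger_gap(),read_eef_pos(),read_ft_force().round(1))
```

```text
False 0.0386424190727339 [-0.2  1.3 -1. ] [-0.02 -0.02 -0.05] 25.45
27.3667 0.038660407121612145 [ 0.53175286 -0.25736373  0.18891891] [-0.1  0.4 -1.8]
```

View pics/w14.png

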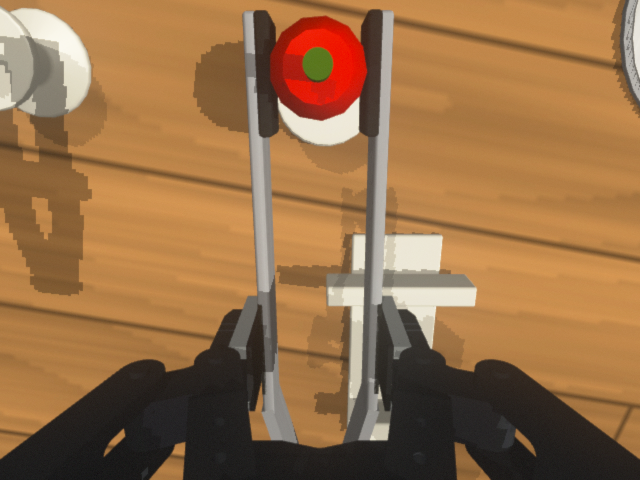

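The red pepper is held between the parallel pads and clear of the stand. Carrying it to the funnel.

```bash
python3 - <<'E'
from h import *
th=.182;q=down(th-np.pi/2);d=np.array([np.cos(th),np.sin(th)])
f=np.array([.531,.088]); t=f-.0855*d
movel((t[0],t[1],.215),q,speed=.12)
pause(.2);P=camera_params("wrist");save("wrist","w15");save("scene","s15");save("top","t15");e=read_eef_pos();print(read_time_s(),e,read_finger_gap())
for c,Q in (("wrist",P),("scene",None),("top",None)):
 for n,z in (("pepper_red_center",e[2]-.003),("funnel_rim",.115),("jar",0)):
  for r in tip_of(c,n)[:5]:
   w=onz(c,r["at"],z,Q)
   if np.hypot(*(w[:2]-f))<.05: print(c,n,np.round(r["at"],1),round(r["confidence"],2),w.round(4))
E
python3 -c "
import cv2;a=cv2.imread('pics/s15.png');cv2.imwrite('pics/s15c.png',cv2.resize(a[150:280,260:420],None,fx=4.5,fy=4.5))"
```

```text
30.7167 [0.44690179 0.07246437 0.21498409] 0.039254140709033075
wrist pepper_red_center [319.5  72. ] 0.58 [0.5308 0.0876 0.212 ]
scene pepper_red_center [328.8 189.8] 0.5 [0.5307 0.0874 0.212 ]
scene funnel_rim [328.1 219.1] 0.75 [0.5293 0.0863 0.115 ]
scene jar [330.1 247.8] 0.62 [0.5241 0.092  0.    ]
```

View pics/w15.png

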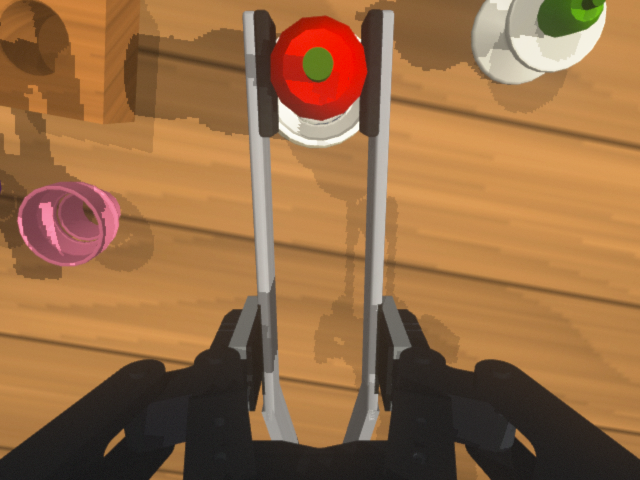

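View pics/s15c.png

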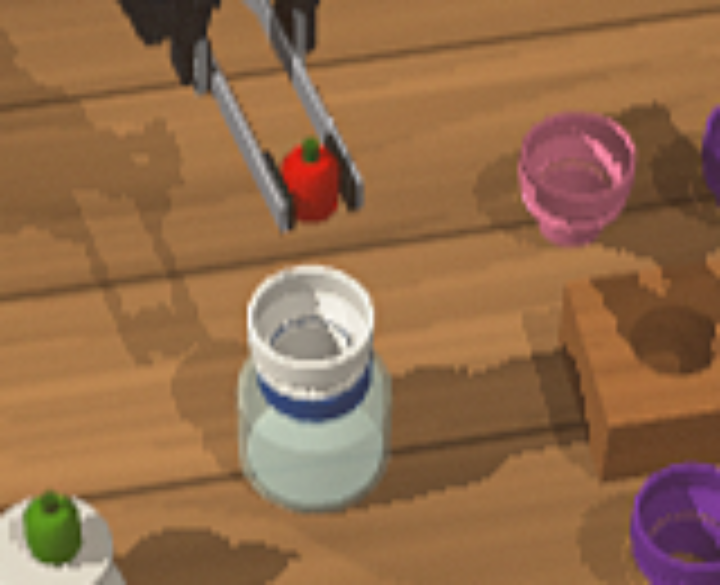

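Pepper and funnel axes agree to about 2 mm in both views. Lowering to about 6 cm between the pepper centre and the rim, then a last check.

```bash
python3 - <<'E'
from h import *
th=.182;q=down(th-np.pi/2);d=np.array([np.cos(th),np.sin(th)])
f=np.array([.531,.088]); t=f-.0855*d
movel((t[0],t[1],.178),q,speed=.05)
pause(.5);save("wrist","w16");save("scene","s16");e=read_eef_pos();P=camera_params("wrist");print(read_time_s(),e,read_finger_gap(),np.abs(read_joint_vel()).max(),read_ft_force().round(1))
for c,Q in (("wrist",P),("scene",None)):
 for n,z in (("pepper_red_center",e[2]-.003),("funnel_rim",.115)):
  for r in tip_of(c,n)[:5]:
   w=onz(c,r["at"],z,Q)
   if np.hypot(*(w[:2]-f))<.05: print(c,n,np.round(r["at"],1),round(r["confidence"],2),w.round(4))
E
python3 -c "
import cv2;a=cv2.imread('pics/s16.png');cv2.imwrite('pics/s16c.png',cv2.resize(a[150:280,260:420],None,fx=4.5,fy=4.5))"
```

```text
32.6583 [0.44692005 0.07252593 0.17802181] 0.03868985727739635 0.0020588981361464183 [-0.5  0.4 -0.7]
wrist pepper_red_center [319.3  74.2] 0.58 [0.5302 0.0878 0.175 ]
scene pepper_red_center [329.1 201.1] 0.51 [0.5296 0.0883 0.175 ]
scene funnel_rim [327.9 221. ] 0.69 [0.5342 0.085  0.115 ]
```

View pics/s16c.png

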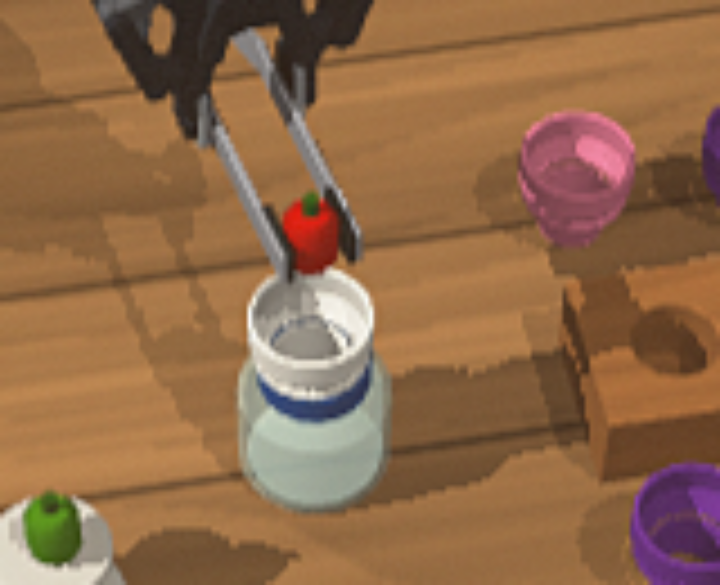

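View pics/s16.png

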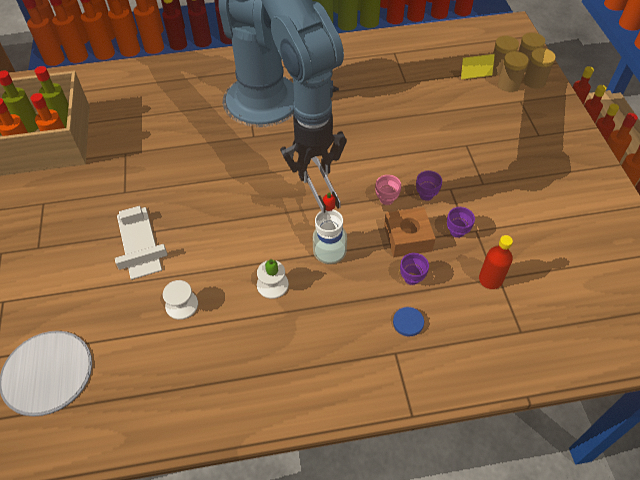

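The picture shows the pepper at (329,201) in the tongs above the funnel at (328,221), and the other objects undisturbed.

```bash
python3 -c "
from bench import *
print(sign_off(),read_time_s())"
```

```text
the job is handed in; nothing more can be done
the job is handed in; nothing more can be done
```

The job is handed in at about 33 s of the 53 s allowed. The funnel is let go in the jar's neck, and the red pepper is held in the closed tongs over the middle of the funnel. The sign-off gives no verdict, so the checks below are my own.

- **Funnel:** it touched down at the expected height (TCP z 0.109 m). The pictures show it upright, with its collar on the jar's neck and the jar standing.
- **Red pepper:** it was lifted off its stand in the tongs, with a finger gap of 38.7 mm on the tongs. Its centre is at about (0.530, 0.088, 0.175) m, and the funnel axis is at about (0.531, 0.088). That puts it about 1 mm off the axis and about 60 mm above the rim. The arm was practically still.
- **Other objects:** the green pepper, sauce bottle and lid look unmoved in the last scene picture.

**Disagreement in the last check:** the final scene-camera reading put the funnel rim about 4 mm from where I released it, at (0.534, 0.085). The reading just before it was within about 2.5 mm, so I put this down to detector noise. Even with that offset, the pepper is within the 18 mm limit.

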